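# Clear the jars, fetch the charcoal block, put the jars back

## Robot

A 7-joint arm with a two-finger parallel gripper is mounted at the origin on the work surface. World frame = base frame: x ahead of the robot, y to its left, z up, the work surface at z = 0. Lengths are in m, angles in rad, forces in N, time in s.
With the tool pointing down it reaches from about 0.425 to 0.95 m from the base axis. Payload 4.7 kg.
Tool frame: the origin (TCP) lies between the finger pads; the fingertips stand 25 mm ahead of it and the grasp point (between the pads) lies 6 mm ahead of it; z points along the fingers, y is the line along which they close (so a half turn about z gives the same grasp; the last joint's range is limited). The gripper opens to 87 mm and grips with 3 to 60 N. Pads are 19 mm wide; open, the fingers measure 117 mm over their backs; the gripper's body (75 mm by 190 mm) begins 51 mm behind the grasp point.
Start: joints at [-1.256, 0.469, -0.049, 1.532, 0.024, 1.141, -0.082], TCP at [0.227, 0.636, 0.248] pointing down, gripper open.
Joint ranges: [-2.59, 2.59], [-0.33, 1.99], [-1.39, 1.29], [0.1, 2.45], [-1.04, 4.18], [0.21, 1.99], [-2.66, 2.66]. Speed limits (rad/s): [2.57, 2.57, 3.14, 3.14, 3.14, 3.14, 3.14].

## Interface

Orientations are given as a unit quaternion [w, x, y, z].
In Python, from rig import status, imaging, workorder gives the robot as it stands.
- The arm moves only by the tool carry_out, never from a script. Its argument "targets" is a list of rows, each a list of 2 entries, a list of its own where there are three numbers: the shift along the tool's x, y, z each as a share of 0.05 m, from -1 to 1, then the turn about the tool's z as a share of 180 degrees, from -1 to 1. A call has 1 to 12 rows; each row shifts and turns the commanded pose from where the row before left it, along the tool's axes as they then stand; what a row does not reach is not made up. A row lasts 1/10 s, in which the tool goes at most 50 mm and 8.59 degrees, less where a joint would pass 70% of its speed; a pose out of reach is approached as far as the arm can. A call with a number of a shift or a turn outside -1 to 1 is refused whole. A call with a gripper value outside its range is refused whole. "hand" is the finger opening in mm, from 0 to 87, set as the call begins (left out, the last holds). The fingers move at their own pace and stop on an object; "squeeze" is the grip in N (left out, the last holds). Time passes only in rows, so rows that do not move let the fingers close. It gives the time, the measured TCP pose, the force, the opening and the grip force at its end, in the units of the state.
- status.get_obs(): the state, without advancing time (a new reading comes with each control period).
- imaging.camera(name): name is "side" or "top"; returns (picture, depth): 400x640x3 uint8, blue, green, red; 400x640 float32, m along the optical axis (not along the pixel's ray), 0 where there is no reading.
- imaging.camera_params(name): a dict with "mtx" (3x3 intrinsics, pixels), "R" (3x3) and "t" (3): a world point X has camera coordinates R X + t. Camera axes: x right, y down, z forward; pixel columns grow to the right and rows downward; lengths in m; the calibration is good to about 2 mm. A picture is of the moment at which its call begins. camera_params takes no time and is no camera call.
- workorder.sign_off(): hands the job in; it is judged then, once.
The state is a dict: "t": time; "joint_positions": joint angles; "qvel": joint speeds; "tau": joint torques, N m; "eef_pos": TCP position; "tool_rot": TCP orientation; "contact_force": force on the tool from outside, world axes, zero at the start; "ft_torque": the same for the moment, N m; "finger_gap": opening from 0.0 (shut) to 1.0 (fully open); "finger_force": force on a finger pad.
Only numpy, scipy, OpenCV 4.12 (cv2) and the standard library are available. Lean on these libraries where they do the work, as an engineer would, in place of code of your own. Each camera call takes 0.05 s, during which the arm holds its last target. There are 200 camera calls.

## Task

I need the charcoal block from the back of the steel jar tray, but the three jars stand tight around it: first stand all three jars upright on the slate slab, then lay the block flat in the middle of the firebrick with its long side along the brick, ready for soldering, and finally put each jar back upright on the cork pad in the tray that it came from. Set things down instead of dropping them, don't tip a jar over, and leave the hammer, the small tub and the tool pot where they are.

Things in the scene. Friction and masses are not known exactly. Their poses are not given: they have to be found in the camera images.
- jar_green: Loose closed jar, 58 mm in diameter, 100 mm tall, about 0.28 kg: green glass with a bright green band, black lid. Origin: centre of its underside, z up (round: yaw has no meaning). At the start it stands on one of the three pads of jar_tray; which one varies.
- jar_white: Loose closed jar, 58 mm in diameter, 104 mm tall, about 0.25 kg: white plastic with a blue band, white lid. Origin: centre of its underside, z up (round: yaw has no meaning). At the start it stands on one of the three pads of jar_tray; which one varies.
- jar_amber: Loose closed jar, 58 mm in diameter, 96 mm tall, about 0.26 kg: amber glass with a paper label, brass lid. Origin: centre of its underside, z up (round: yaw has no meaning). At the start it stands on one of the three pads of jar_tray; which one varies.
- charcoal_block: Loose black charcoal soldering block with a pale binding wire round its sides, 70 (its x) x 50 (its y) x 32 mm tall, about 0.06 kg. Origin: centre of its underside. It lies in jar_tray, x along the tray's x, about 5 mm from the jars on its left, right and robot side and 6 mm from the tray's far wall. A gripper does not fit down to it between the tall jars.
- jar_tray: Fixed open steel tray, 155 (x) x 200 (y) mm, walls 18 mm tall, 3 mm thick, floor top 3 mm above its origin (centre of its underside). Tan 64 mm cork pads on the floor mark the jars' places, centred at (32, 59), (32, -59) and (-37, 0) mm in its frame, jars within 2 mm; the block lies at (32, 0). Jars on the side pads have finger room along the tray's x, on the front pad along its y.
- slate_slab: Fixed flat dark blue-grey slate slab, 280 (x) x 130 (y) x 10 mm, empty at the start: the side area for the jars, big enough for three in a row along its x about 85 mm apart. Origin: centre of its underside (top 10 mm above it). It lies to the left or the right of the tray.
- firebrick: Fixed flat orange-tan firebrick, 230 (x) x 114 (y) x 30 mm, empty at the start: the block goes on its middle. Origin: centre of its underside (top 30 mm above it). It lies on the other side of the tray from the slate.
- hammer: Bystander: loose hammer, 240 mm long, lying beyond the tray on the right, head to the left. Origin: centre of its underside.
- small_tub: Bystander: loose low white lidded tub with a red band, 62 mm in diameter, 40 mm tall, behind the tray. Origin: centre of its underside.
- tool_pot: Bystander: loose copper pot, 80 mm in diameter and 90 mm tall, with tool handles sticking out up to 170 mm, at the far left. Origin: centre of its underside. (A fixed blue bench vise, 140 mm tall, stands at the far right corner of the bench, out of the way.)
Things that resemble listed ones, but are neither listed nor needed, are in the scene too. What is shaped like the jar_green but pink, red or turquoise is not meant.

How it is judged:
On the way, in this order (a step that is already met when the one before it is completed fails the run):
1. all three jars stand upright and released on the slate slab, the block still in the tray (x of jar_green in the frame of slate_slab between -0.125 and 0.125 m and y of jar_green in the frame of slate_slab between -0.05 and 0.05 m and z of jar_green in the frame of slate_slab between 0.005 and 0.015 m and angle between each of jar_green, jar_white, jar_amber's own z axis and vertical below 0.1 rad and linear speed of each of jar_green, jar_white, jar_amber below 0.03 m/s and contact force between the fingers and jar_green below 0.05 N and x of jar_white in the frame of slate_slab between -0.125 and 0.125 m and y of jar_white in the frame of slate_slab between -0.05 and 0.05 m and z of jar_white in the frame of slate_slab between 0.005 and 0.015 m and contact force between the fingers and jar_white below 0.05 N and x of jar_amber in the frame of slate_slab between -0.125 and 0.125 m and y of jar_amber in the frame of slate_slab between -0.05 and 0.05 m and z of jar_amber in the frame of slate_slab between 0.005 and 0.015 m and contact force between the fingers and jar_amber below 0.05 N and distance of charcoal_block from where it was at the start of the episode below 0.05 m), for 0.2 s.
2. the charcoal block lies flat and released in the middle of the firebrick, along it (horizontal distance between charcoal_block and firebrick below 0.02 m and z of charcoal_block in the frame of firebrick between 0.026 and 0.034 m and angle between the x axis of charcoal_block and the x axis of firebrick, either way round below 0.2 rad and angle between charcoal_block's own z axis and vertical below 0.1 rad and linear speed of charcoal_block below 0.02 m/s and contact force between the fingers and charcoal_block below 0.05 N), for 0.2 s.
At the end, for the whole second after the job is handed in: Each jar stands upright (within 0.1 rad), at rest, within 15 mm of where it stood at the start; the charcoal block lies flat (within 0.1 rad) and at rest on the firebrick, its centre within 20 mm of the brick's middle and its long side within 0.2 rad of the brick's (distance of each of jar_green, jar_white, jar_amber from where it was at the start of the episode below 0.015 m and angle between each of jar_green, jar_white, jar_amber, charcoal_block's own z axis and vertical below 0.1 rad and linear speed of each of jar_green, jar_white, jar_amber, charcoal_block below 0.02 m/s and horizontal distance between charcoal_block and firebrick below 0.02 m and z of charcoal_block in the frame of firebrick between 0.026 and 0.034 m and angle between the x axis of charcoal_block and the x axis of firebrick, either way round below 0.2 rad); the robot touches nothing.
It fails at once if a bystander (hammer, small tub, tool pot) is moved by more than 30 mm (distance of any of hammer, small_tub, tool_pot from where it was at the start of the episode above 0.03 m).
It fails at once if a jar is tipped by more than 0.6 rad (angle between any of jar_green, jar_white, jar_amber's own z axis and vertical above 0.6 rad).
It fails at once if a jar or the block is dropped (falls free by more than about 3 cm: faster than 0.8 m/s out of the fingers) ((linear speed of jar_green above 0.8 m/s and contact force between the fingers and jar_green below 0.01 N) or (linear speed of jar_white above 0.8 m/s and contact force between the fingers and jar_white below 0.01 N) or (linear speed of jar_amber above 0.8 m/s and contact force between the fingers and jar_amber below 0.01 N) or (linear speed of charcoal_block above 0.8 m/s and contact force between the fingers and charcoal_block below 0.01 N)).
It also fails if it takes over 138 s, if anything falls off the work surface, if the arm or the gripper's body presses on something with over 40 N, if the wrist force passes 120 N, or if a joint passes its speed limit or range.

## Working session

There is one attempt and no reset: what is moved stays moved. The work goes in short steps, Python scripts to look and compute and a tool call to move; the robot and the scene stay as the last step left them, time stands still between calls to the robot, and variables do not carry over. Pictures are saved under pics/ and viewed, at most 14 in all, crops included, and the job is handed in when it is done.

Besides the shell and the picture viewer there is one more tool, called after "Call:" as name(argument=value, ...), one argument or row to a line, values as JSON. carry_out: Moves the arm, as the interface text tells. Its arguments: {"type":"object","properties":{"targets":{"type":"array"},"hand":{"type":"number"},"squeeze":{"type":"number"}},"required":["targets"]}

```bash
mkdir -p pics; ls; cat > h.py <<'E'
import numpy as np, cv2
from rig import status, imaging, workorder
def snap(n,f=None):
    p,d=imaging.camera(n); 
    if f: cv2.imwrite(f'pics/{f}.png',p); 
    np.savez(f'last_{n}.npz',p=p,d=d); return p,d
def world(n,u,v,z):
    "pixel -> world point on plane of height z"
    c=imaging.camera_params(n);R,t=np.array(c['R']),np.array(c['t'])
    r=R.T@np.linalg.inv(c['mtx'])@[u,v,1]; o=-R.T@t
    return o+r*(z-o[2])/r[2]
def cloud(n,d):
    c=imaging.camera_params(n);R,t=np.array(c['R']),np.array(c['t'])
    v,u=np.mgrid[:400,:640]; q=np.stack([u,v,np.ones_like(u)],-1)@np.linalg.inv(c['mtx']).T*d[...,None]
    return (q-t)@R
E
python3 - <<'E'
from h import *
o=status.get_obs();print(o)
for n in('top','side'):
    snap(n,n+'0'); c=imaging.camera_params(n); print(n,c, -np.array(c['R']).T@np.array(c['t']))
E
```

```text
pics
{'t': 0.0, 'joint_positions': array([-1.2558931 ,  0.46944708, -0.04856957,  1.53368709,  0.02409479,
        1.14100205, -0.08224813]), 'qvel': array([ 0.00034694, -0.00159467,  0.00044829,  0.00082804, -0.00018754,
        0.00037766, -0.00200556]), 'tau': array([-5.11474209e-04, -5.07985783e+01, -8.06161040e-02, -2.36144757e+01,
       -6.12798356e-02,  3.80032416e-02,  1.81880450e-04]), 'eef_pos': array([0.22733859, 0.63497967, 0.2464984 ]), 'tool_rot': array([-1.28557323e-04,  1.71027329e-01,  9.85265799e-01, -9.70634262e-04]), 'contact_force': array([ 0.17120842, -0.15237521,  0.02657702]), 'ft_torque': array([-0.00408514, -0.00276444, -0.0157123 ]), 'finger_force': 0.0, 'finger_gap': 0.9964829086556598}
top {'mtx': array([[411.87038562,   0.        , 317.72443719],
       [  0.        , 411.87038562, 205.99703902],
       [  0.        ,   0.        ,   1.        ]]), 'R': array([[ 0.01759205, -0.999801  ,  0.00940645],
       [-0.98746544, -0.01884933, -0.1567058 ],
       [ 0.15685192, -0.00653177, -0.98760053]]), 't': array([-0.00999305,  0.60012811,  1.0500912 ])} [0.42807274 0.0081799  1.13120819]
side {'mtx': array([[494.50764285,   0.        , 325.11134379],
       [  0.        , 494.50764285, 195.61893905],
       [  0.        ,   0.        ,   1.        ]]), 'R': array([[ 0.73606992, -0.67681981,  0.01077127],
       [-0.35244246, -0.39678436, -0.84755324],
       [ 0.57791469,  0.62006219, -0.53060107]]), 't': array([-0.45115949,  0.25784117,  0.91739005])} [-0.10721409 -0.77188522  0.71016182]
```

View pics/top0.png

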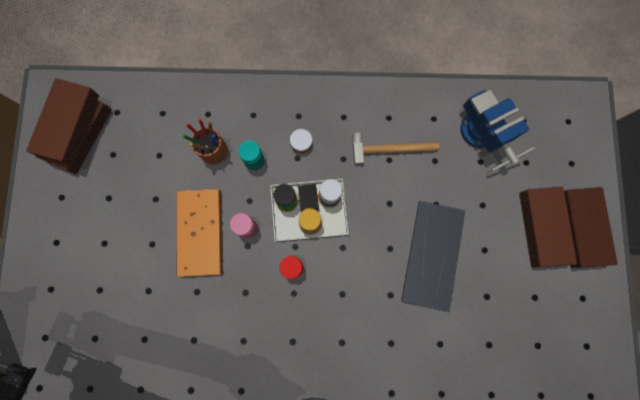

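View pics/side0.png

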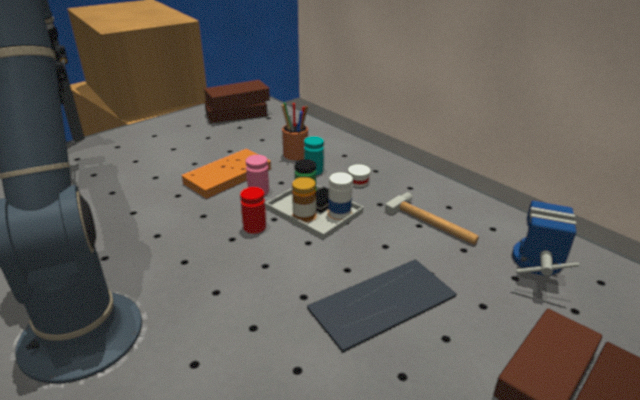

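The top picture shows the following:
- **Jars in the tray:** green with black lid at (286,197), white at (331,192), amber with brass lid at (310,220). The block is at (308,195).
- **Look-alikes:** turquoise (251,155), pink (243,226) and red (291,268) resemble the green jar. The white tub at (301,141) resembles the white jar, and the brown bricks at (60,125), (548,228) and (590,228) resemble the firebrick (199,233).
- **Slate:** (434,257), right of the tray.

I choose the three jars in the tray and will check them in a crop.

```bash
python3 - <<'E'
from h import *
z=np.load('last_top.npz');p,d=z['p'],z['d']
cv2.imwrite('pics/crop1.png',cv2.resize(p[120:280,220:360],None,fx=5,fy=3.75*1.0,interpolation=cv2.INTER_CUBIC) if 0 else cv2.resize(p[165:285,220:360],None,fx=5,fy=5,interpolation=cv2.INTER_CUBIC))
W=cloud('top',d)
hsv=cv2.cvtColor(p,cv2.COLOR_BGR2HSV)
def lid(u,v,h,s=16):
    w=W[v-s:v+s,u-s:u+s].reshape(-1,3); w=w[abs(w[:,2]-h)<.006]
    (c,r)=cv2.minEnclosingCircle(w[:,:2].astype(np.float32)*1000); return np.round(w[:,:].mean(0),4),len(w),np.round(c,1),round(r,1)
print('green',lid(286,197,.106)); print('white',lid(331,192,.110)); print('amber',lid(310,220,.102))
for n,(u,v,h) in dict(turq=(251,155,.1),pink=(243,226,.1),red=(291,268,.1),tub=(301,141,.04)).items(): print(n,lid(u,v,h))
def rect(name,m,h):
    m=m&(abs(W[...,2]-h)<.006); m=cv2.morphologyEx(m.astype(np.uint8),cv2.MORPH_OPEN,np.ones((3,3)))
    n,l,s,_=cv2.connectedComponentsWithStats(m); k=1+s[1:,4].argmax(); ys,xs=np.where(l==k)
    w=W[ys,xs]; r=cv2.minAreaRect(w[:,:2].astype(np.float32)*1000); print(name,r,w.mean(0),len(ys))
box=np.zeros((400,640),bool); b=box.copy(); b[180:285,165:230]=1; rect('brick',b&(hsv[...,1]>140),.03)
b=box.copy(); b[195:318,395:470]=1; rect('slate',b,.010)
b=box.copy(); b[175:248,262:355]=1; rect('tray',b&(hsv[...,2]>150)&(hsv[...,1]<60),.012)
b=box.copy(); b[180:215,295:322]=1; rect('block',b,.035)
E
```

```text
green (array([0.6209, 0.0886, 0.1037]), 374, array([621.,  88.]), 28.8)
white (array([ 0.6349, -0.0296,  0.1077]), 360, array([635.3, -29.9]), 28.4)
amber (array([0.5598, 0.0225, 0.0997]), 371, array([559.9,  22.9]), 28.6)
turq (array([0.7345, 0.1827, 0.1006]), 367, array([735.2, 183.4]), 29.1)
pink (array([0.5441, 0.1946, 0.1006]), 397, array([544.2, 195.4]), 29.1)
red (array([0.4396, 0.0672, 0.1005]), 411, array([439.2,  67.6]), 28.6)
tub (array([0.7871, 0.052 , 0.0404]), 383, array([788.1,  51.6]), 31.3)
brick ((527.4166870117188, 319.6268615722656), (226.8798828125, 113.19503784179688), 4.023459434509277) [0.5254549  0.31987896 0.03109212] 3527
slate ((479.751220703125, -315.7489013671875), (132.0227813720703, 281.0063781738281), 79.10836791992188) [ 0.47671296 -0.31446007  0.01005515] 4926Traceback (most recent call last):
  File "<stdin>", line 17, in <module>
  File "<stdin>", line 13, in rect
ValueError: attempt to get argmax of an empty sequence
```

View pics/crop1.png

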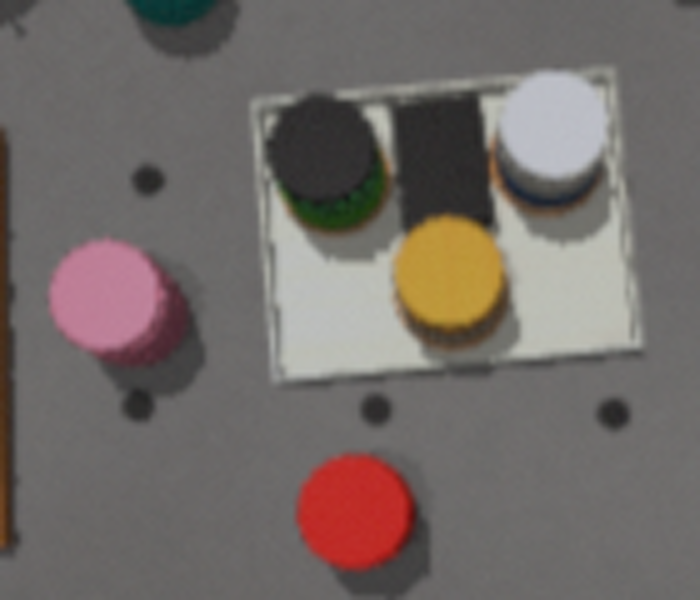

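The crop confirms it: black-lid jar with the green band on the left pad, white jar with the blue band on the right pad, amber on the front pad, and the block between them. The measured spacings match too (green to white 119 mm, amber where predicted). That gives a tray yaw of about 6.8° and a slate yaw of about -10.9°.

```bash
cat >> h.py <<'E'
def plan(x,y,z,ydeg):
    "target TCP, heading of tool y (deg, mod 180) -> turn about tool z, then shifts along turned tool axes, in move units"
    from scipy.spatial.transform import Rotation as Ro
    o=status.get_obs(); R=Ro.from_quat(np.roll(o['tool_rot'],-1)).as_matrix()
    cur=np.degrees(np.arctan2(R[1,1],R[0,1])); dy=(ydeg-cur+90)%180-90
    R2=R@Ro.from_euler('z',-dy,degrees=True).as_matrix()
    s=R2.T@(np.array([x,y,z])-o['eef_pos'])/.05
    print('t',round(o['t'],2),'pos',o['eef_pos'].round(4),'yaw',round(cur,1),'tilt',(R[:,2]).round(4)[:2],'turn',round(-dy/180,4),'shift',s.round(2),'gap',round(o['finger_gap']*87,1),'F',o['contact_force'].round(1),'j7',o['joint_positions'][6].round(2))
SL=dict(a=(.3963,-.2996),b=(.4798,-.3157),c=(.5633,-.3318))
J=dict(amber=(.5598,.0226),green=(.6210,.0883),white=(.6351,-.0298)); BL=(.6281,.0292)
E
python3 -c "
from h import *
plan(*J['amber'],.20,96.8)"
```

```text
t 0.1 pos [0.2273 0.635  0.2466] yaw 70.3 tilt [-0.0005 -0.0017] turn -0.1472 shift [ -5.15 -12.95   0.95] gap 87.1 F [-0.8  0.3 -0. ] j7 -0.08
```

Call:
carry_out(
  targets=[
    [[0,0,0],-0.0368],
    [[0,0,0],-0.0368],
    [[0,0,0],-0.0368],
    [[0,0,0],-0.0368],
    [[-0.26,-0.65,0],0],
    [[-0.26,-0.65,0],0],
    [[-0.26,-0.65,0],0],
    [[-0.26,-0.65,0],0],
    [[-0.26,-0.65,0],0],
    [[-0.26,-0.65,0],0],
    [[-0.26,-0.65,0],0],
    [[-0.26,-0.65,0],0],
  ],
  hand=87,
)

```text
t: 1.3
eef_pos: [0.3619, 0.3881, 0.2472]
tool_rot: [-0.0, -0.059, 0.998, -0.0]
contact_force: [0.4, 1.0, 0.3]
finger_gap: 1.003
finger_force: 0.0
```

Call:
carry_out(
  targets=[
    [[-0.26,-0.65,0],0],
    [[-0.26,-0.65,0],0],
    [[-0.26,-0.65,0],0],
    [[-0.26,-0.65,0],0],
    [[-0.26,-0.65,0],0],
    [[-0.26,-0.65,0],0],
    [[-0.26,-0.65,0],0],
    [[-0.26,-0.65,0],0],
    [[-0.26,-0.65,0],0],
    [[-0.26,-0.65,0],0],
    [[0,0,0],0],
    [[0,0,0],0],
  ],
)

```text
t: 2.5
eef_pos: [0.5289, 0.0817, 0.2471]
tool_rot: [-0.001, -0.058, 0.998, 0.0]
contact_force: [0.6, 0.7, -0.0]
finger_gap: 1.0
finger_force: 0.0
```

```bash
python3 -c "
from h import *
plan(*J['amber'],.20,96.8)"
```

```text
t 2.5 pos [0.5289 0.0817 0.2471] yaw 96.7 tilt [-0.0011  0.0001] turn -0.0006 shift [-0.47 -1.25  0.94] gap 87.0 F [ 0.6  0.7 -0. ] j7 1.49
```

Call:
carry_out(
  targets=[
    [[-0.23,-0.62,0.3],0],
    [[-0.24,-0.63,0.3],0],
    [[0,0,0.3],0],
    [[0,0,0],0],
  ],
)

```text
t: 2.9
eef_pos: [0.5581, 0.0239, 0.2003]
tool_rot: [-0.003, -0.06, 0.998, 0.0]
contact_force: [-0.7, 0.4, 0.0]
finger_gap: 1.001
finger_force: 0.0
```

```bash
python3 -c "
from h import *
plan(*J['amber'],.076,96.8)"
```

```text
t 2.9 pos [0.5581 0.0239 0.2003] yaw 96.8 tilt [-0.0052  0.0002] turn 0.0002 shift [-0.04 -0.03  2.49] gap 87.1 F [-0.7  0.4  0. ] j7 1.64
```

Descend and grip.

Call:
carry_out(
  targets=[
    [[-0.01,-0.02,0.5],0],
    [[-0.02,0,0.5],0],
    [[0,0,0.5],0],
    [[0,0,0.4],0],
    [[0,0,0.3],0],
    [[0,0,0.28],0],
    [[0,0,0],0],
    [[0,0,0],0],
  ],
)

```text
t: 3.7
eef_pos: [0.5616, 0.0232, 0.079]
tool_rot: [0.0, -0.06, 0.998, 0.0]
contact_force: [0.1, 0.7, -0.0]
finger_gap: 0.997
finger_force: 0.0
```

Call:
carry_out(
  targets=[
    [[0,0,0],0],
    [[0,0,0],0],
    [[0,0,0],0],
    [[0,0,0],0],
    [[0,0,0],0],
    [[0,0,0],0],
    [[0,0,0],0],
    [[0,0,0],0],
  ],
  hand=40,
  squeeze=25,
)

```text
t: 4.5
eef_pos: [0.5617, 0.0217, 0.0788]
tool_rot: [0.0, -0.059, 0.998, -0.0]
contact_force: [-0.1, -2.0, 4.2]
finger_gap: 0.662
finger_force: 25.0
```

Call:
carry_out(
  targets=[
    [[0,0,-0.1],0],
    [[0,0,-0.3],0],
    [[0,0,-0.5],0],
    [[0,0,-0.6],0],
    [[0,0,-0.6],0],
    [[0,0,-0.6],0],
    [[0,0,-0.5],0],
    [[0,0,-0.3],0],
    [[0,0,0],0],
  ],
)

```text
t: 5.4
eef_pos: [0.5622, 0.0229, 0.2554]
tool_rot: [0.002, -0.06, 0.998, 0.001]
contact_force: [0.1, -0.0, -1.7]
finger_gap: 0.661
finger_force: 25.0
```

```bash
python3 -c "
from h import *
plan(*SL['a'],.22,79.1)"
```

```text
t 5.4 pos [0.5622 0.0229 0.2554] yaw 96.8 tilt [0.0035 0.0013] turn 0.0985 shift [ 2.04 -6.96  0.69] gap 57.5 F [ 0.1 -0.  -1.7] j7 1.63
```

Call:
carry_out(
  targets=[
    [[0,0,0],0.0328],
    [[0,0,0],0.0328],
    [[0,0,0],0.0329],
    [[0.09,-0.3,0],0],
    [[0.18,-0.6,0],0],
    [[0.24,-0.8,0],0],
    [[0.24,-0.8,0],0],
    [[0.24,-0.8,0],0],
    [[0.24,-0.8,0],0],
    [[0.24,-0.8,0],0],
    [[0.24,-0.8,0],0],
    [[0.18,-0.6,0],0],
  ],
)

```text
t: 6.6
eef_pos: [0.4055, -0.2717, 0.2527]
tool_rot: [-0.001, 0.096, 0.995, 0.0]
contact_force: [0.8, 0.1, -3.0]
finger_gap: 0.66
finger_force: 25.0
```

Call:
carry_out(
  targets=[
    [[0.15,-0.5,0.1],0],
    [[0.1,-0.3,0.2],0],
    [[0,0,0.2],0],
    [[0,0,0.1],0],
    [[0,0,0],0],
  ],
)

```text
t: 7.1
eef_pos: [0.3888, -0.3045, 0.2222]
tool_rot: [-0.001, 0.094, 0.996, 0.001]
contact_force: [-0.0, 0.3, -1.9]
finger_gap: 0.658
finger_force: 25.0
```

```bash
python3 -c "
from h import *
plan(*SL['a'],.0865,79.1)"
```

```text
t 7.1 pos [ 0.3888 -0.3045  0.2222] yaw 79.2 tilt [-0.0024  0.002 ] turn 0.0006 shift [-0.14  0.12  2.71] gap 57.3 F [-0.   0.3 -1.9] j7 2.08
```

Call:
carry_out(
  targets=[
    [[-0.1,0.1,0.3],0],
    [[-0.04,0.02,0.5],0],
    [[0,0,0.5],0],
    [[0,0,0.5],0],
    [[0,0,0.4],0],
    [[0,0,0.3],0],
    [[0,0,0.15],0],
    [[0,0,0],0],
    [[0,0,0],0],
  ],
)

```text
t: 8.0
eef_pos: [0.3978, -0.3015, 0.0916]
tool_rot: [0.001, 0.095, 0.995, -0.0]
contact_force: [-0.9, 0.2, -1.8]
finger_gap: 0.662
finger_force: 25.0
```

```bash
python3 -c "
from h import *
plan(*SL['a'],.0855,79.1)"
```

```text
t 8.0 pos [ 0.3978 -0.3015  0.0916] yaw 79.1 tilt [ 0.0011 -0.0004] turn 0.0001 shift [0.04 0.03 0.12] gap 57.6 F [-0.9  0.2 -1.8] j7 2.19
```

Call:
carry_out(
  targets=[
    [[0,0,0.08],0],
    [[0,0,0.04],0],
    [[0,0,0],0],
    [[0,0,0],0],
  ],
)

```text
t: 8.4
eef_pos: [0.3976, -0.3017, 0.0858]
tool_rot: [0.001, 0.095, 0.995, -0.0]
contact_force: [-0.7, 0.8, 4.4]
finger_gap: 0.66
finger_force: 25.0
```

```bash
python3 -c "
from h import *
plan(*SL['a'],.0855,79.1)"
```

```text
t 8.4 pos [ 0.3976 -0.3017  0.0858] yaw 79.1 tilt [ 0.0015 -0.0002] turn -0.0002 shift [0.03 0.04 0.01] gap 57.4 F [-0.7  0.8  4.4] j7 2.19
```

Call:
carry_out(
  targets=[
    [[0,0,0],0],
    [[0,0,0],0],
    [[0,0,0],0],
    [[0,0,0],0],
    [[0,0,-0.2],0],
    [[0,0,-0.5],0],
    [[0,0,-0.8],0],
    [[0,0,-0.8],0],
    [[0,0,-0.6],0],
    [[0,0,-0.3],0],
    [[0,0,0],0.045],
    [[0,0,0],0.045],
  ],
  hand=84,
)

```text
t: 9.6
eef_pos: [0.3972, -0.3017, 0.2465]
tool_rot: [0.001, 0.237, 0.971, -0.0]
contact_force: [0.6, -0.4, -0.0]
finger_gap: 0.965
finger_force: 0.0
```

Call:
carry_out(
  targets=[
    [[0,0,0],0.045],
    [[0,0,0],0.045],
    [[0,0,0],0.045],
    [[0,0,0],0.045],
    [[0,0,0],0.045],
    [[0,0,0],0.045],
    [[0,0,0],0.0415],
    [[0,0,0],0],
  ],
)

```text
t: 10.4
eef_pos: [0.397, -0.3015, 0.2455]
tool_rot: [0.0, 0.664, 0.748, 0.0]
contact_force: [0.0, -0.2, -0.1]
finger_gap: 0.965
finger_force: 0.0
```

```bash
python3 -c "
from h import *
plan(*J['white'],.21,6.8)"
```

```text
t 10.4 pos [ 0.397  -0.3015  0.2455] yaw 6.8 tilt [ 0.0004 -0.0001] turn 0.0001 shift [4.83 5.37 0.71] gap 83.9 F [ 0.  -0.2 -0.1] j7 0.84
```

Call:
carry_out(
  targets=[
    [[0.44,0.488,0],0],
    [[0.44,0.488,0],0],
    [[0.44,0.488,0],0],
    [[0.44,0.488,0],0],
    [[0.44,0.488,0],0],
    [[0.44,0.488,0],0],
    [[0.44,0.488,0],0],
    [[0.44,0.488,0],0],
    [[0.44,0.488,0],0],
    [[0.44,0.488,0],0],
    [[0.44,0.488,0.1],0],
    [[0,0,0.1],0],
  ],
)

```text
t: 11.6
eef_pos: [0.6375, -0.0236, 0.2346]
tool_rot: [-0.0, 0.66, 0.751, 0.001]
contact_force: [0.3, 0.3, 0.1]
finger_gap: 0.964
finger_force: 0.0
```

Call:
carry_out(
  targets=[
    [[0,0,0.2],0],
    [[0,0,0.3],0],
    [[0,0,0],0],
    [[0,0,0],0],
  ],
)

```text
t: 12.0
eef_pos: [0.6341, -0.0305, 0.2095]
tool_rot: [-0.0, 0.664, 0.747, -0.0]
contact_force: [0.3, 0.8, 1.1]
finger_gap: 0.967
finger_force: 0.0
```

```bash
python3 -c "
from h import *
plan(*J['white'],.080,6.8)"
```

```text
t 12.0 pos [ 0.6341 -0.0305  0.2095] yaw 6.7 tilt [-0.0013 -0.0001] turn -0.0005 shift [0.01 0.02 2.59] gap 84.1 F [0.3 0.8 1.1] j7 0.32
```

Call:
carry_out(
  targets=[
    [[0.01,0.02,0.5],0],
    [[0,0,0.5],0],
    [[0,0,0.5],0],
    [[0,0,0.5],0],
    [[0,0,0.35],0],
    [[0,0,0.24],0],
    [[0,0,0],0],
    [[0,0,0],0],
  ],
)

```text
t: 12.8
eef_pos: [0.6364, -0.0291, 0.0813]
tool_rot: [0.0, 0.664, 0.748, 0.0]
contact_force: [-0.3, -0.7, -0.0]
finger_gap: 0.969
finger_force: 0.0
```

```bash
python3 -c "
from h import *
plan(*J['white'],.080,6.8)"
```

```text
t 12.8 pos [ 0.6364 -0.0291  0.0813] yaw 6.8 tilt [0.0013 0.    ] turn -0.0001 shift [-0.01 -0.03  0.03] gap 84.3 F [-0.3 -0.7 -0. ] j7 0.38
```

Call:
carry_out(
  targets=[
    [[0,0,0],0],
    [[0,0,0],0],
    [[0,0,0],0],
    [[0,0,0],0],
    [[0,0,0],0],
    [[0,0,0],0],
    [[0,0,0],0],
    [[0,0,0],0],
  ],
  hand=40,
  squeeze=25,
)

```text
t: 13.6
eef_pos: [0.6353, -0.0288, 0.0808]
tool_rot: [-0.001, 0.664, 0.748, -0.0]
contact_force: [-4.1, 0.5, 5.7]
finger_gap: 0.659
finger_force: 25.0
```

Call:
carry_out(
  targets=[
    [[0,0,-0.1],0],
    [[0,0,-0.3],0],
    [[0,0,-0.5],0],
    [[0,0,-0.6],0],
    [[0,0,-0.7],0],
    [[0,0,-0.7],0],
    [[0,0,-0.5],0],
    [[0,0,-0.3],0],
    [[0,0,0],-0.04],
    [[0,0,0],-0.045],
    [[0,0,0],-0.045],
    [[0,0,0],-0.045],
  ],
)

```text
t: 14.8
eef_pos: [0.6355, -0.0286, 0.265]
tool_rot: [-0.0, 0.433, 0.901, -0.0]
contact_force: [0.6, 0.4, -1.8]
finger_gap: 0.661
finger_force: 25.0
```

Call:
carry_out(
  targets=[
    [[0,0,0],-0.045],
    [[0,0,0],-0.045],
    [[0,0,0],-0.045],
    [[0,0,0],-0.045],
    [[0,0,0],-0.045],
    [[0,0,0],0],
    [[0,0,0],0],
  ],
)

```text
t: 15.5
eef_pos: [0.6357, -0.0289, 0.2652]
tool_rot: [-0.0, 0.099, 0.995, -0.0]
contact_force: [0.5, 0.0, -3.0]
finger_gap: 0.663
finger_force: 25.0
```

```bash
python3 -c "
from h import *
plan(*SL['b'],.23,79.1)"
```

```text
t 15.5 pos [ 0.6357 -0.0289  0.2652] yaw 78.6 tilt [-0.0007  0.    ] turn -0.0027 shift [ 1.98 -6.22  0.71] gap 57.7 F [ 0.5  0.  -3. ] j7 1.44
```

Call:
carry_out(
  targets=[
    [[0.1,-0.3,0],-0.0027],
    [[0.19,-0.6,0],0],
    [[0.24,-0.75,0],0],
    [[0.24,-0.75,0],0],
    [[0.24,-0.75,0],0],
    [[0.24,-0.75,0],0],
    [[0.24,-0.75,0],0],
    [[0.24,-0.75,0.1],0],
    [[0.19,-0.6,0.2],0],
    [[0.06,-0.22,0.3],0],
    [[0,0,0.1],0],
    [[0,0,0],0],
  ],
)

```text
t: 16.7
eef_pos: [0.48, -0.3153, 0.2297]
tool_rot: [-0.001, 0.094, 0.996, 0.001]
contact_force: [0.5, -0.2, -2.4]
finger_gap: 0.659
finger_force: 25.0
```

```bash
python3 -c "
from h import *
plan(*SL['b'],.088,79.1)"
```

```text
t 16.7 pos [ 0.48   -0.3153  0.2297] yaw 79.2 tilt [-0.0016  0.0015] turn 0.0007 shift [-0.   -0.01  2.83] gap 57.3 F [ 0.5 -0.2 -2.4] j7 2.02
```

Call:
carry_out(
  targets=[
    [[0,0,0.3],0],
    [[0,0,0.5],0],
    [[0,0,0.5],0],
    [[0,0,0.5],0],
    [[0,0,0.45],0],
    [[0,0,0.35],0],
    [[0,0,0.2],0],
    [[0,0,0],0],
    [[0,0,0],0],
  ],
)

```text
t: 17.6
eef_pos: [0.4816, -0.3157, 0.0913]
tool_rot: [0.001, 0.093, 0.996, -0.0]
contact_force: [-0.1, -0.0, -2.6]
finger_gap: 0.659
finger_force: 25.0
```

```bash
python3 -c "
from h import *
plan(*SL['b'],.0868,79.1)"
```

```text
t 17.6 pos [ 0.4816 -0.3157  0.0913] yaw 79.3 tilt [ 0.0014 -0.0005] turn 0.0013 shift [ 0.04 -0.01  0.09] gap 57.4 F [-0.1 -0.  -2.6] j7 2.09
```

Call:
carry_out(
  targets=[
    [[0,0,0.05],0],
    [[0,0,0.05],0],
    [[0,0,0],0],
    [[0,0,0],0],
  ],
)

```text
t: 18.0
eef_pos: [0.4818, -0.3165, 0.0876]
tool_rot: [0.002, 0.094, 0.996, -0.0]
contact_force: [-0.9, 0.3, 7.4]
finger_gap: 0.661
finger_force: 25.0
```

Call:
carry_out(
  targets=[
    [[0,0,0],0],
    [[0,0,0],0],
    [[0,0,0],0],
    [[0,0,0],0],
    [[0,0,-0.2],0],
    [[0,0,-0.5],0],
    [[0,0,-0.8],0],
    [[0,0,-0.8],0],
    [[0,0,-0.6],0],
    [[0,0,-0.3],0],
    [[0,0,0],0.045],
    [[0,0,0],0.045],
  ],
  hand=84,
)

```text
t: 19.2
eef_pos: [0.4808, -0.3161, 0.2471]
tool_rot: [0.001, 0.236, 0.972, -0.0]
contact_force: [0.0, -0.7, -0.2]
finger_gap: 0.966
finger_force: 0.0
```

Call:
carry_out(
  targets=[
    [[0,0,0],0.045],
    [[0,0,0],0.045],
    [[0,0,0],0.045],
    [[0,0,0],0.045],
    [[0,0,0],0.045],
    [[0,0,0],0.045],
    [[0,0,0],0.0415],
    [[0,0,0],0],
  ],
)

```text
t: 20.0
eef_pos: [0.4807, -0.3158, 0.246]
tool_rot: [0.0, 0.662, 0.749, -0.0]
contact_force: [-0.2, 0.4, -0.2]
finger_gap: 0.962
finger_force: 0.0
```

```bash
python3 -c "
from h import *
plan(*J['green'],.21,6.8)"
```

```text
t 20.0 pos [ 0.4807 -0.3158  0.246 ] yaw 7.0 tilt [ 0.0002 -0.0002] turn 0.0013 shift [7.69 3.74 0.72] gap 83.7 F [-0.2  0.4 -0.2] j7 0.85
```

Call:
carry_out(
  targets=[
    [[0.7,0.34,0],0.0013],
    [[0.7,0.34,0],0],
    [[0.7,0.34,0],0],
    [[0.7,0.34,0],0],
    [[0.7,0.34,0],0],
    [[0.7,0.34,0],0],
    [[0.7,0.34,0],0],
    [[0.7,0.34,0],0],
    [[0.7,0.34,0],0],
    [[0.7,0.34,0.1],0],
    [[0.69,0.34,0.1],0],
    [[0,0,0.2],0],
  ],
)

```text
t: 21.2
eef_pos: [0.6222, 0.096, 0.2256]
tool_rot: [-0.001, 0.659, 0.752, 0.002]
contact_force: [-0.1, -0.5, 0.2]
finger_gap: 0.963
finger_force: 0.0
```

Call:
carry_out(
  targets=[
    [[0,0,0.3],0],
    [[0,0,0],0],
    [[0,0,0],0],
  ],
)

```text
t: 21.5
eef_pos: [0.6203, 0.086, 0.2103]
tool_rot: [-0.0, 0.665, 0.747, -0.001]
contact_force: [1.1, -0.0, -0.1]
finger_gap: 0.964
finger_force: 0.0
```

```bash
python3 -c "
from h import *
plan(*J['green'],.080,6.8)"
```

```text
t 21.5 pos [0.6203 0.086  0.2103] yaw 6.7 tilt [-0.001  -0.0008] turn -0.0008 shift [0.05 0.02 2.61] gap 83.9 F [ 1.1 -0.  -0.1] j7 0.11
```

Call:
carry_out(
  targets=[
    [[0.03,0.01,0.5],0],
    [[0,0,0.5],0],
    [[0,0,0.5],0],
    [[0,0,0.5],0],
    [[0,0,0.35],0],
    [[0,0,0.26],0],
    [[0,0,0],0],
    [[0,0,0],0],
  ],
)

```text
t: 22.3
eef_pos: [0.6217, 0.0891, 0.0809]
tool_rot: [0.0, 0.664, 0.747, 0.001]
contact_force: [0.4, 0.4, -0.7]
finger_gap: 0.963
finger_force: 0.0
```

Call:
carry_out(
  targets=[
    [[0,0,0],0],
    [[0,0,0],0],
    [[0,0,0],0],
    [[0,0,0],0],
    [[0,0,0],0],
    [[0,0,0],0],
    [[0,0,0],0],
    [[0,0,0],0],
  ],
  hand=40,
  squeeze=25,
)

```text
t: 23.1
eef_pos: [0.6211, 0.0897, 0.0804]
tool_rot: [-0.0, 0.664, 0.748, 0.0]
contact_force: [-2.5, -0.3, 4.7]
finger_gap: 0.661
finger_force: 25.0
```

Call:
carry_out(
  targets=[
    [[0,0,-0.1],0],
    [[0,0,-0.3],0],
    [[0,0,-0.5],0],
    [[0,0,-0.6],0],
    [[0,0,-0.7],0],
    [[0,0,-0.7],0],
    [[0,0,-0.5],0],
    [[0,0,-0.3],0],
    [[0,0,0],-0.042],
    [[0,0,0],-0.045],
    [[0,0,0],-0.045],
    [[0,0,0],-0.045],
  ],
)

```text
t: 24.3
eef_pos: [0.6205, 0.0895, 0.2644]
tool_rot: [-0.001, 0.431, 0.902, -0.001]
contact_force: [0.4, -0.1, -3.1]
finger_gap: 0.659
finger_force: 25.0
```

Call:
carry_out(
  targets=[
    [[0,0,0],-0.045],
    [[0,0,0],-0.045],
    [[0,0,0],-0.045],
    [[0,0,0],-0.045],
    [[0,0,0],-0.045],
    [[0,0,0],0],
    [[0,0,0],0],
  ],
)

```text
t: 25.0
eef_pos: [0.6208, 0.0894, 0.2646]
tool_rot: [-0.001, 0.096, 0.995, -0.0]
contact_force: [-0.1, -0.6, -2.3]
finger_gap: 0.66
finger_force: 25.0
```

```bash
python3 -c "
from h import *
plan(*SL['c'],.23,79.1)"
```

```text
t 25.0 pos [0.6208 0.0894 0.2646] yaw 79.0 tilt [-0.0011 -0.0002] turn -0.0008 shift [-0.46 -8.49  0.69] gap 57.4 F [-0.1 -0.6 -2.3] j7 1.25
```

Call:
carry_out(
  targets=[
    [[-0.02,-0.4,0],0],
    [[-0.04,-0.8,0],0],
    [[-0.05,-0.9,0],0],
    [[-0.05,-0.9,0],0],
    [[-0.05,-0.9,0],0],
    [[-0.05,-0.9,0],0],
    [[-0.05,-0.9,0],0],
    [[-0.05,-0.9,0],0],
    [[-0.05,-0.9,0],0],
    [[-0.04,-0.7,0.2],0],
    [[-0.01,-0.29,0.3],0],
    [[0,0,0.2],0],
  ],
)

```text
t: 26.2
eef_pos: [0.5619, -0.3341, 0.2285]
tool_rot: [-0.001, 0.098, 0.995, -0.0]
contact_force: [-0.9, 1.3, -2.2]
finger_gap: 0.663
finger_force: 25.0
```

Call:
carry_out(
  targets=[
    [[0,0,0],0],
    [[0,0,0],0],
  ],
)

```text
t: 26.4
eef_pos: [0.5648, -0.3288, 0.2296]
tool_rot: [-0.0, 0.093, 0.996, 0.001]
contact_force: [0.6, -0.1, -3.1]
finger_gap: 0.662
finger_force: 25.0
```

```bash
python3 -c "
from h import *
plan(*SL['c'],.088,79.1)"
```

```text
t 26.4 pos [ 0.5648 -0.3288  0.2296] yaw 79.3 tilt [-0.0003  0.002 ] turn 0.0012 shift [ 0.02 -0.07  2.83] gap 57.6 F [ 0.6 -0.1 -3.1] j7 2.0
```

Call:
carry_out(
  targets=[
    [[0,-0.03,0.3],0],
    [[0,0,0.5],0],
    [[0,0,0.5],0],
    [[0,0,0.5],0],
    [[0,0,0.45],0],
    [[0,0,0.35],0],
    [[0,0,0.2],0],
    [[0,0,0],0],
    [[0,0,0],0],
  ],
)

```text
t: 27.3
eef_pos: [0.564, -0.333, 0.0906]
tool_rot: [0.001, 0.094, 0.996, -0.0]
contact_force: [-0.4, 0.1, -1.7]
finger_gap: 0.659
finger_force: 25.0
```

Call:
carry_out(
  targets=[
    [[0,0,0.05],0],
    [[0,0,0],0],
    [[0,0,0],0],
  ],
)

```text
t: 27.6
eef_pos: [0.5636, -0.3331, 0.0879]
tool_rot: [0.0, 0.095, 0.996, -0.0]
contact_force: [0.0, -0.5, -4.2]
finger_gap: 0.659
finger_force: 25.0
```

Call:
carry_out(
  targets=[
    [[0,0,0.03],0],
    [[0,0,0],0],
    [[0,0,0],0],
  ],
)

```text
t: 27.9
eef_pos: [0.5639, -0.3333, 0.0871]
tool_rot: [0.001, 0.095, 0.996, -0.0]
contact_force: [-1.7, 1.0, 5.0]
finger_gap: 0.66
finger_force: 25.0
```

Call:
carry_out(
  targets=[
    [[0,0,0],0],
    [[0,0,0],0],
    [[0,0,0],0],
    [[0,0,0],0],
    [[0,0,-0.2],0],
    [[0,0,-0.5],0],
    [[0,0,-0.8],0],
    [[0,0,-0.8],0],
    [[0,0,-0.6],0],
    [[0,0,-0.3],0],
    [[0,0,0],0],
    [[0,0,0],0],
  ],
  hand=84,
)

```text
t: 29.1
eef_pos: [0.5629, -0.3326, 0.2448]
tool_rot: [-0.001, 0.095, 0.996, 0.0]
contact_force: [-0.4, 0.3, -0.8]
finger_gap: 0.964
finger_force: 0.0
```

```bash
python3 - <<'E'
from h import *
p,d=snap('top','top1')
W=cloud('top',d)
# block: dark low pixels inside tray
for n,(x,y),h in (('amber',SL['a'],.106),('white',SL['b'],.114),('green',SL['c'],.110)):
    w=W[(abs(W[...,2]-h)<.006)&(np.hypot(W[...,0]-x,W[...,1]-y)<.035)]
    print(n,len(w),w.mean(0).round(4) if len(w) else '')
m=(abs(W[...,2]-.035)<.006)&(np.hypot(W[...,0]-BL[0],W[...,1]-BL[1])<.06)&(p.max(2)<90)
w=W[m];print('block',len(w),w[:,2].mean(),cv2.minAreaRect(w[:,:2].astype(np.float32)*1000))
cv2.imwrite('pics/crop2.png',cv2.resize(p[165:325,250:490],None,fx=3.3,fy=3.3,interpolation=cv2.INTER_CUBIC))
plan(*BL,.2,96.8)
E
```

```text
amber 429 [ 0.396  -0.2986  0.1057]
white 415 [ 0.4847 -0.3143  0.1139]
green 164 [ 0.5532 -0.3302  0.1097]
block 453 0.035489062005462584 ((627.8158569335938, 28.6234188079834), (70.84427642822266, 49.37641143798828), 8.36425495147705)
t 29.15 pos [ 0.5626 -0.3324  0.244 ] yaw 79.1 tilt [-0.0031  0.0017] turn -0.0981 shift [-2.16  7.02  0.89] gap 83.9 F [ 0.9  0.  -0.8] j7 1.99
```

View pics/crop2.png

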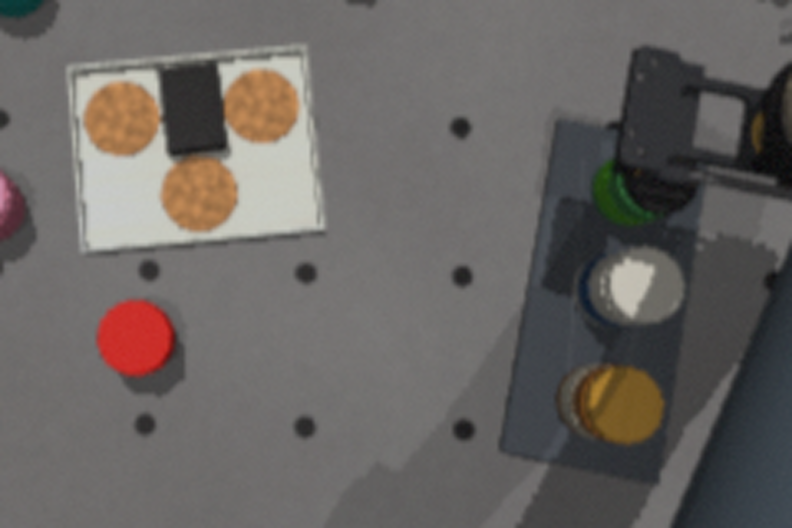

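The crop shows all three jars upright on the slate: amber (620,405), white (632,287), green (640,190). The block is still in place at (193,107), between the empty pads. Next is the block.

Call:
carry_out(
  targets=[
    [[0,0,0],-0.033],
    [[0,0,0],-0.033],
    [[0,0,0],-0.033],
    [[-0.22,0.7,0],0],
    [[-0.22,0.7,0],0],
    [[-0.22,0.7,0],0],
    [[-0.22,0.7,0],0],
    [[-0.22,0.7,0],0],
    [[-0.22,0.7,0],0],
    [[-0.22,0.7,0],0],
    [[-0.22,0.7,0],0],
    [[-0.22,0.7,0],0],
  ],
)

```text
t: 30.35
eef_pos: [0.6226, -0.0068, 0.2436]
tool_rot: [-0.002, -0.061, 0.998, 0.0]
contact_force: [0.6, 0.6, -0.1]
finger_gap: 0.967
finger_force: 0.0
```

Call:
carry_out(
  targets=[
    [[-0.18,0.7,0.2],0],
    [[0,0,0.4],0],
    [[0,0,0.4],0],
    [[0,0,0.4],0],
    [[0,0,0.2],0],
    [[0,0,0],0],
    [[0,0,0],0],
  ],
)

```text
t: 31.05
eef_pos: [0.6283, 0.0273, 0.1658]
tool_rot: [-0.0, -0.061, 0.998, 0.0]
contact_force: [-0.1, -0.2, -0.2]
finger_gap: 0.967
finger_force: 0.0
```

```bash
python3 -c "
from h import *
plan(.6279,.0289,.036,97.2)"
```

```text
t 31.05 pos [0.6283 0.0273 0.1658] yaw 96.9 tilt [-0.0006 -0.    ] turn -0.0014 shift [0.   0.03 2.6 ] gap 84.1 F [-0.1 -0.2 -0.2] j7 1.66
```

Call:
carry_out(
  targets=[
    [[0,0.03,0.4],0],
    [[0,0,0.5],0],
    [[0,0,0.5],0],
    [[0,0,0.5],0],
    [[0,0,0.4],0],
    [[0,0,0.2],0],
    [[0,0,0.1],0],
    [[0,0,0],0],
    [[0,0,0],0],
  ],
)

```text
t: 31.95
eef_pos: [0.629, 0.0289, 0.0372]
tool_rot: [0.001, -0.061, 0.998, 0.0]
contact_force: [0.7, -0.4, 1.2]
finger_gap: 0.965
finger_force: 0.0
```

Call:
carry_out(
  targets=[
    [[0,0,0],0],
    [[0,0,0],0],
    [[0,0,0],0],
    [[0,0,0],0],
    [[0,0,0],0],
    [[0,0,0],0],
    [[0,0,0],0],
    [[0,0,0],0],
    [[0,0,0],0],
    [[0,0,0],0],
  ],
  hand=35,
  squeeze=15,
)

```text
t: 32.95
eef_pos: [0.6281, 0.0287, 0.0361]
tool_rot: [0.0, -0.061, 0.998, -0.0]
contact_force: [-0.4, -1.1, 1.7]
finger_gap: 0.573
finger_force: 15.0
```

Call:
carry_out(
  targets=[
    [[0,0,-0.1],0],
    [[0,0,-0.3],0],
    [[0,0,-0.5],0],
    [[0,0,-0.7],0],
    [[0,0,-0.7],0],
    [[0,0,-0.7],0],
    [[0,0,-0.5],0],
    [[0,0,-0.3],0],
    [[0,0,-0.1],0],
    [[0,0,0],0],
    [[0,0,0],0],
  ],
)

```text
t: 34.05
eef_pos: [0.6271, 0.029, 0.2295]
tool_rot: [-0.001, -0.061, 0.998, 0.0]
contact_force: [0.3, 1.1, -1.1]
finger_gap: 0.573
finger_force: 15.0
```

```bash
python3 -c "
from h import *
plan(.5272,.3197,.18,94.0)
for u,v in((177,190),(219,190),(221,275),(177,276)): print(world('top',u,v,.03).round(4))"
```

```text
t 34.05 pos [0.6271 0.029  0.2295] yaw 97.0 tilt [-0.0029 -0.0002] turn 0.0165 shift [1.59 5.94 0.99] gap 49.9 F [ 0.3  1.1 -1.1] j7 1.65
[0.6396 0.3837 0.03  ]
[0.6419 0.2699 0.03  ]
[0.4143 0.2521 0.03  ]
[0.4097 0.3674 0.03  ]
```

Call:
carry_out(
  targets=[
    [[0,0,0],0.0165],
    [[0.08,0.3,0],0],
    [[0.16,0.6,0],0],
    [[0.2,0.75,0],0],
    [[0.2,0.75,0],0],
    [[0.2,0.75,0],0],
    [[0.2,0.75,0],0],
    [[0.2,0.75,0],0],
    [[0.2,0.75,0],0],
    [[0.2,0.54,0.1],0],
    [[0,0,0.4],0],
    [[0,0,0.4],0],
  ],
)

```text
t: 35.25
eef_pos: [0.5234, 0.3222, 0.1848]
tool_rot: [-0.001, -0.038, 0.999, 0.0]
contact_force: [-0.5, 0.3, -0.5]
finger_gap: 0.576
finger_force: 15.0
```

Call:
carry_out(
  targets=[
    [[0,0,0.1],0],
    [[0,0,0],0],
    [[0,0,0],0],
  ],
)

```text
t: 35.55
eef_pos: [0.5257, 0.3198, 0.1815]
tool_rot: [0.0, -0.035, 0.999, 0.0]
contact_force: [0.2, 0.6, 0.1]
finger_gap: 0.57
finger_force: 15.0
```

```bash
python3 -c "
from h import *
plan(.527,.3192,.066,94.0)"
```

```text
t 35.55 pos [0.5257 0.3198 0.1815] yaw 94.0 tilt [0.0005 0.0006] turn 0.0 shift [-0.02 -0.02  2.31] gap 49.6 F [0.2 0.6 0.1] j7 1.07
```

Call:
carry_out(
  targets=[
    [[0,0,0.3],0],
    [[0,0,0.5],0],
    [[0,0,0.5],0],
    [[0,0,0.5],0],
    [[0,0,0.3],0],
    [[0,0,0.15],0],
    [[0,0,0.06],0],
    [[0,0,0],0],
    [[0,0,0],0],
  ],
)

```text
t: 36.45
eef_pos: [0.5263, 0.3199, 0.0666]
tool_rot: [0.001, -0.035, 0.999, 0.001]
contact_force: [0.1, 0.6, -0.8]
finger_gap: 0.573
finger_force: 15.0
```

```bash
python3 -c "
from h import *
plan(.527,.3192,.0631,94.0)"
```

```text
t 36.45 pos [0.5263 0.3199 0.0666] yaw 94.0 tilt [0.0017 0.0013] turn -0.0001 shift [-0.01 -0.02  0.07] gap 49.8 F [ 0.1  0.6 -0.8] j7 1.08
```

Call:
carry_out(
  targets=[
    [[0,0,0.04],0],
    [[0,0,0.03],0],
    [[0,0,0],0],
    [[0,0,0],0],
  ],
)

```text
t: 36.85
eef_pos: [0.526, 0.3198, 0.0631]
tool_rot: [0.001, -0.035, 0.999, 0.0]
contact_force: [-0.8, -0.3, 5.1]
finger_gap: 0.57
finger_force: 15.0
```

Call:
carry_out(
  targets=[
    [[0,0,0],0],
    [[0,0,0],0],
    [[0,0,0],0],
    [[0,0,0],0],
    [[0,0,0],0],
    [[0,0,-0.1],0],
    [[0,0,-0.4],0],
    [[0,0,-0.8],0],
    [[0,0,-0.8],0],
    [[0,0,-0.8],0],
    [[0,0,-0.4],0],
    [[0,0,0],0],
  ],
  hand=80,
)

```text
t: 38.05
eef_pos: [0.5274, 0.3205, 0.2314]
tool_rot: [0.003, -0.035, 0.999, 0.002]
contact_force: [1.1, 0.3, -0.2]
finger_gap: 0.92
finger_force: 0.0
```

Call:
carry_out(
  targets=[
    [[0,-0.3,0],0],
    [[0,-0.7,0],0],
    [[0,-0.8,0],0],
    [[0,-0.8,0],0],
    [[0,-0.8,0],0],
    [[0,-0.8,0],0],
    [[0,-0.5,0],0],
    [[0,-0.2,0],0],
    [[0,0,0],0],
    [[0,0,0],0],
  ],
)

```text
t: 39.05
eef_pos: [0.5421, 0.0764, 0.2263]
tool_rot: [-0.001, -0.036, 0.999, 0.0]
contact_force: [-0.6, 0.4, -0.7]
finger_gap: 0.919
finger_force: 0.0
```

```bash
python3 - <<'E'
from h import *
p,d=snap('top','top2')
W=cloud('top',d)
for n,(x,y),h in (('amber',SL['a'],.106),('white',SL['b'],.114),('green',SL['c'],.110)):
    w=W[(abs(W[...,2]-h)<.006)&(np.hypot(W[...,0]-x,W[...,1]-y)<.037)]
    c,r=cv2.minEnclosingCircle(w[:,:2].astype(np.float32)*1000);print(n,len(w),w.mean(0).round(4),c,r)
m=(abs(W[...,2]-.062)<.006)&(np.hypot(W[...,0]-.527,W[...,1]-.319)<.07)
w=W[m];print('block',len(w),w[:,2].mean(),cv2.minAreaRect(w[:,:2].astype(np.float32)*1000))
cv2.imwrite('pics/crop3.png',cv2.resize(p[165:325,150:490],None,fx=2.3,fy=2.3,interpolation=cv2.INTER_CUBIC))
plan(.5633,-.3318,.26,79.1)
E
```

```text
amber 430 [ 0.3959 -0.2986  0.1058] (396.31591796875, -299.44439697265625) 28.81918716430664
white 416 [ 0.4848 -0.3143  0.1139] (484.7071533203125, -315.1701965332031) 28.970298767089844
green 400 [ 0.5669 -0.3307  0.11  ] (566.99658203125, -330.94940185546875) 28.618770599365234
block 526 0.06286897916784034 ((525.5272216796875, 320.39703369140625), (69.96024322509766, 49.6348991394043), 3.9828484058380127)
t 39.1 pos [0.5422 0.077  0.2264] yaw 94.1 tilt [-0.0012  0.0007] turn 0.0836 shift [-1.96 -7.95 -0.68] gap 80.1 F [0.9 0.3 0.7] j7 1.49
```

View pics/crop3.png

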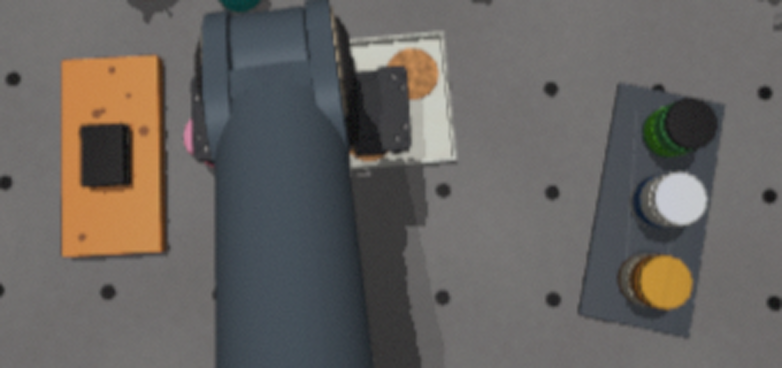

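The crop shows the block flat in the middle of the brick at (106,155), along it, within 2 mm and 0.1°. The jars stand well on the slate. Next I put green back.

Call:
carry_out(
  targets=[
    [[0,0,0],0.0418],
    [[0,0,0],0.0418],
    [[-0.2,-0.8,0],0],
    [[-0.2,-0.8,0],0],
    [[-0.2,-0.8,0],0],
    [[-0.2,-0.8,0],0],
    [[-0.2,-0.8,0],0],
    [[-0.2,-0.8,0],0],
    [[-0.2,-0.8,0],0],
    [[-0.2,-0.8,0],0],
    [[-0.2,-0.8,0],0],
    [[-0.2,-0.7,0],0],
  ],
  hand=84,
)

```text
t: 40.3
eef_pos: [0.566, -0.3319, 0.2266]
tool_rot: [-0.0, 0.095, 0.995, 0.0]
contact_force: [0.5, 0.3, 0.7]
finger_gap: 0.966
finger_force: 0.0
```

Call:
carry_out(
  targets=[
    [[0,0,0],0],
    [[0,0,0],0],
    [[0,0,0],0],
  ],
)

```text
t: 40.6
eef_pos: [0.5661, -0.3289, 0.2265]
tool_rot: [-0.0, 0.094, 0.996, 0.001]
contact_force: [0.2, -0.2, 0.2]
finger_gap: 0.966
finger_force: 0.0
```

```bash
python3 -c "
from h import *
plan(.5669,-.3308,.086,79.1)"
```

```text
t 40.6 pos [ 0.5661 -0.3289  0.2265] yaw 79.2 tilt [-0.0003  0.002 ] turn 0.0003 shift [-0.02 -0.04  2.81] gap 84.0 F [ 0.2 -0.2  0.2] j7 2.0
```

Call:
carry_out(
  targets=[
    [[-0.02,-0.02,0.4],0],
    [[0,0,0.6],0],
    [[0,0,0.6],0],
    [[0,0,0.5],0],
    [[0,0,0.4],0],
    [[0,0,0.25],0],
    [[0,0,0.06],0],
    [[0,0,0],0],
    [[0,0,0],0],
  ],
)

```text
t: 41.5
eef_pos: [0.5667, -0.333, 0.0877]
tool_rot: [0.001, 0.096, 0.995, -0.0]
contact_force: [0.6, 0.3, 1.0]
finger_gap: 0.967
finger_force: 0.0
```

Call:
carry_out(
  targets=[
    [[0,0,0],0],
    [[0,0,0],0],
    [[0,0,0],0],
    [[0,0,0],0],
    [[0,0,0],0],
    [[0,0,0],0],
    [[0,0,0],0],
    [[0,0,0],0],
  ],
  hand=40,
  squeeze=25,
)

```text
t: 42.3
eef_pos: [0.5658, -0.3334, 0.0867]
tool_rot: [0.0, 0.096, 0.995, -0.0]
contact_force: [-0.5, -2.1, 1.5]
finger_gap: 0.658
finger_force: 25.0
```

Call:
carry_out(
  targets=[
    [[0,0,-0.1],0],
    [[0,0,-0.3],0],
    [[0,0,-0.5],0],
    [[0,0,-0.7],0],
    [[0,0,-0.7],0],
    [[0,0,-0.7],0],
    [[0,0,-0.4],0],
    [[0,0,-0.2],0],
    [[0,0,0],0.04],
    [[0,0,0],0.045],
    [[0,0,0],0.045],
    [[0,0,0],0.045],
  ],
)

```text
t: 43.5
eef_pos: [0.5652, -0.3323, 0.2656]
tool_rot: [-0.001, 0.366, 0.931, 0.0]
contact_force: [0.6, -0.0, -3.4]
finger_gap: 0.662
finger_force: 25.0
```

Call:
carry_out(
  targets=[
    [[0,0,0],0.045],
    [[0,0,0],0.045],
    [[0,0,0],0.045],
    [[0,0,0],0.045],
    [[0,0,0],0.047],
    [[0,0,0],0],
    [[0,0,0],0],
  ],
)

```text
t: 44.2
eef_pos: [0.5656, -0.3324, 0.2659]
tool_rot: [-0.001, 0.664, 0.748, -0.0]
contact_force: [0.6, 0.8, -2.7]
finger_gap: 0.664
finger_force: 25.0
```

```bash
python3 -c "
from h import *
plan(*J['green'],.22,6.8)"
```

```text
t 44.2 pos [ 0.5656 -0.3324  0.2659] yaw 6.8 tilt [-0.0013  0.0008] turn -0.0001 shift [8.22 2.1  0.92] gap 57.8 F [ 0.6  0.8 -2.7] j7 0.86
```

Call:
carry_out(
  targets=[
    [[0.4,0.1,0],0],
    [[0.7,0.18,0],0],
    [[0.8,0.2,0],0],
    [[0.8,0.2,0],0],
    [[0.8,0.2,0],0],
    [[0.8,0.2,0],0],
    [[0.8,0.21,0],0],
    [[0.8,0.21,0],0],
    [[0.8,0.21,0],0],
    [[0.7,0.2,0.1],0],
    [[0.5,0.15,0.2],0],
    [[0.12,0.04,0.3],0],
  ],
)

```text
t: 45.4
eef_pos: [0.6247, 0.0827, 0.2364]
tool_rot: [-0.0, 0.662, 0.75, 0.002]
contact_force: [-0.6, 0.1, -2.6]
finger_gap: 0.661
finger_force: 25.0
```

Call:
carry_out(
  targets=[
    [[0,0,0.3],0],
    [[0,0,0.1],0],
    [[0,0,0],0],
    [[0,0,0],0],
  ],
)

```text
t: 45.8
eef_pos: [0.6244, 0.0756, 0.217]
tool_rot: [0.0, 0.666, 0.746, 0.0]
contact_force: [0.2, 0.7, -1.8]
finger_gap: 0.659
finger_force: 25.0
```

```bash
python3 -c "
from h import *
plan(.6211,.0886,.083,6.8)"
```

```text
t 45.8 pos [0.6244 0.0756 0.217 ] yaw 6.4 tilt [ 0.0007 -0.0003] turn -0.002 shift [ 0.27 -0.04  2.68] gap 57.3 F [ 0.2  0.7 -1.8] j7 0.18
```

Call:
carry_out(
  targets=[
    [[0.12,-0.02,0.2],-0.002],
    [[0.11,-0.02,0.4],0],
    [[0,0,0.5],0],
    [[0,0,0.5],0],
    [[0,0,0.5],0],
    [[0,0,0.3],0],
    [[0,0,0.2],0],
    [[0,0,0],0],
    [[0,0,0],0],
  ],
)

```text
t: 46.7
eef_pos: [0.6215, 0.0886, 0.0873]
tool_rot: [0.0, 0.663, 0.749, 0.001]
contact_force: [0.3, -0.2, -2.7]
finger_gap: 0.658
finger_force: 25.0
```

```bash
python3 -c "
from h import *
plan(.6211,.0886,.0807,6.8)"
```

```text
t 46.7 pos [0.6215 0.0886 0.0873] yaw 6.9 tilt [0.0016 0.0003] turn 0.0008 shift [ 0.   -0.01  0.13] gap 57.3 F [ 0.3 -0.2 -2.7] j7 0.25
```

Call:
carry_out(
  targets=[
    [[0,0,0.08],0],
    [[0,0,0.05],0],
    [[0,0,0],0],
    [[0,0,0],0],
  ],
)

```text
t: 47.1
eef_pos: [0.6209, 0.0887, 0.0802]
tool_rot: [0.0, 0.663, 0.749, 0.0]
contact_force: [0.2, 0.8, -2.5]
finger_gap: 0.656
finger_force: 25.0
```

Call:
carry_out(
  targets=[
    [[0,0,0.025],0],
    [[0,0,0],0],
    [[0,0,0],0],
  ],
)

```text
t: 47.4
eef_pos: [0.6211, 0.0887, 0.0797]
tool_rot: [-0.0, 0.663, 0.749, 0.0]
contact_force: [-3.3, 0.3, 5.4]
finger_gap: 0.659
finger_force: 25.0
```

Contact. I release it, lift clear and turn for white.

Call:
carry_out(
  targets=[
    [[0,0,0],0],
    [[0,0,0],0],
    [[0,0,0],0],
    [[0,0,0],0],
    [[0,0,-0.2],0],
    [[0,0,-0.5],0],
    [[0,0,-0.8],0],
    [[0,0,-0.8],0],
    [[0,0,-0.6],0],
    [[0,0,-0.3],0],
    [[0,0,0],-0.042],
    [[0,0,0],-0.045],
  ],
  hand=84,
)

```text
t: 48.6
eef_pos: [0.6206, 0.0888, 0.239]
tool_rot: [0.0, 0.552, 0.834, 0.0]
contact_force: [-0.3, -0.0, -1.4]
finger_gap: 0.965
finger_force: 0.0
```

Call:
carry_out(
  targets=[
    [[0,0,0],-0.045],
    [[0,0,0],-0.045],
    [[0,0,0],-0.045],
    [[0,0,0],-0.045],
    [[0,0,0],-0.045],
    [[0,0,0],-0.045],
    [[0,0,0],-0.0445],
    [[0,0,0],0],
  ],
)

```text
t: 49.4
eef_pos: [0.6204, 0.0884, 0.2382]
tool_rot: [-0.001, 0.094, 0.996, -0.0]
contact_force: [-0.4, -0.7, -0.9]
finger_gap: 0.965
finger_force: 0.0
```

```bash
python3 -c "
from h import *
plan(.4840,-.3152,.23,79.1)"
```

```text
t 49.4 pos [0.6204 0.0884 0.2382] yaw 79.2 tilt [-0.0014  0.0001] turn 0.0005 shift [ 1.15 -8.44  0.17] gap 84.0 F [-0.4 -0.7 -0.9] j7 1.29
```

Call:
carry_out(
  targets=[
    [[0.09,-0.65,0],0],
    [[0.1,-0.7,0],0],
    [[0.1,-0.75,0],0],
    [[0.1,-0.75,0],0],
    [[0.1,-0.75,0],0],
    [[0.1,-0.75,0],0],
    [[0.1,-0.75,0],0],
    [[0.1,-0.75,0],0],
    [[0.1,-0.75,0],0],
    [[0.1,-0.75,0],0],
    [[0.1,-0.7,0.1],0],
    [[0.06,-0.4,0.1],0],
  ],
)

```text
t: 50.6
eef_pos: [0.4833, -0.3189, 0.2286]
tool_rot: [-0.0, 0.098, 0.995, -0.001]
contact_force: [0.9, 0.6, -0.1]
finger_gap: 0.967
finger_force: 0.0
```

Call:
carry_out(
  targets=[
    [[0,0,0],0],
    [[0,0,0],0],
    [[0,0,0],0],
  ],
)

```text
t: 50.9
eef_pos: [0.4862, -0.3139, 0.2287]
tool_rot: [0.0, 0.093, 0.996, 0.001]
contact_force: [0.2, 0.9, 0.2]
finger_gap: 0.966
finger_force: 0.0
```

```bash
python3 -c "
from h import *
plan(.4840,-.3152,.087,79.1)"
```

```text
t 50.9 pos [ 0.4862 -0.3139  0.2287] yaw 79.3 tilt [0.0002 0.0011] turn 0.0011 shift [ 0.04 -0.04  2.83] gap 84.0 F [0.2 0.9 0.2] j7 2.06
```

Call:
carry_out(
  targets=[
    [[0.02,-0.03,0.4],0.001],
    [[0,0,0.6],0],
    [[0,0,0.6],0],
    [[0,0,0.5],0],
    [[0,0,0.4],0],
    [[0,0,0.27],0],
    [[0,0,0.08],0],
    [[0,0,0],0],
    [[0,0,0],0],
  ],
)

```text
t: 51.8
eef_pos: [0.4848, -0.3171, 0.0872]
tool_rot: [0.001, 0.095, 0.995, -0.0]
contact_force: [-0.7, 0.4, -0.0]
finger_gap: 0.964
finger_force: 0.0
```

Call:
carry_out(
  targets=[
    [[0,0,0],0],
    [[0,0,0],0],
    [[0,0,0],0],
    [[0,0,0],0],
    [[0,0,0],0],
    [[0,0,0],0],
    [[0,0,0],0],
    [[0,0,0],0],
  ],
  hand=40,
  squeeze=25,
)

```text
t: 52.6
eef_pos: [0.484, -0.3171, 0.0865]
tool_rot: [0.0, 0.096, 0.995, -0.0]
contact_force: [-0.3, -0.4, 3.2]
finger_gap: 0.66
finger_force: 25.0
```

Call:
carry_out(
  targets=[
    [[0,0,-0.1],0],
    [[0,0,-0.3],0],
    [[0,0,-0.5],0],
    [[0,0,-0.7],0],
    [[0,0,-0.7],0],
    [[0,0,-0.7],0],
    [[0,0,-0.4],0],
    [[0,0,-0.2],0],
    [[0,0,0],0.04],
    [[0,0,0],0.045],
    [[0,0,0],0.045],
    [[0,0,0],0.045],
  ],
)

```text
t: 53.8
eef_pos: [0.4833, -0.3164, 0.2656]
tool_rot: [-0.001, 0.365, 0.931, 0.0]
contact_force: [-0.0, -0.3, -3.6]
finger_gap: 0.655
finger_force: 25.0
```

Call:
carry_out(
  targets=[
    [[0,0,0],0.045],
    [[0,0,0],0.045],
    [[0,0,0],0.045],
    [[0,0,0],0.045],
    [[0,0,0],0.047],
    [[0,0,0],0],
    [[0,0,0],0],
  ],
)

```text
t: 54.5
eef_pos: [0.4837, -0.3165, 0.2658]
tool_rot: [-0.001, 0.664, 0.748, -0.0]
contact_force: [-0.1, 0.4, -2.5]
finger_gap: 0.66
finger_force: 25.0
```

```bash
python3 -c "
from h import *
plan(.6353,-.0296,.22,6.8)"
```

```text
t 54.5 pos [ 0.4837 -0.3165  0.2658] yaw 6.9 tilt [-0.0012  0.0006] turn 0.0004 shift [5.34 3.69 0.92] gap 57.5 F [-0.1  0.4 -2.5] j7 0.88
```

Call:
carry_out(
  targets=[
    [[0.25,0.17,0],0],
    [[0.48,0.33,0],0],
    [[0.52,0.36,0],0],
    [[0.52,0.36,0],0],
    [[0.52,0.36,0],0],
    [[0.52,0.36,0],0],
    [[0.52,0.36,0],0],
    [[0.52,0.36,0],0],
    [[0.52,0.36,0.1],0],
    [[0.52,0.36,0.2],0],
    [[0.35,0.24,0.3],0],
    [[0.1,0.07,0.3],0],
  ],
)

```text
t: 55.7
eef_pos: [0.637, -0.026, 0.2196]
tool_rot: [-0.001, 0.662, 0.749, 0.0]
contact_force: [0.0, 0.2, -3.4]
finger_gap: 0.657
finger_force: 25.0
```

Call:
carry_out(
  targets=[
    [[0,0,0],0],
    [[0,0,0],0],
    [[0,0,0],0],
  ],
)

```text
t: 56.0
eef_pos: [0.6359, -0.0328, 0.2221]
tool_rot: [0.001, 0.666, 0.746, 0.0]
contact_force: [-0.3, 0.1, -1.8]
finger_gap: 0.663
finger_force: 25.0
```

```bash
python3 -c "
from h import *
plan(.6353,-.0296,.082,6.8)"
```

```text
t 56.0 pos [ 0.6359 -0.0328  0.2221] yaw 6.5 tilt [ 0.001  -0.0008] turn -0.0017 shift [ 0.07 -0.01  2.8 ] gap 57.7 F [-0.3  0.1 -1.8] j7 0.38
```

Call:
carry_out(
  targets=[
    [[0.05,-0.01,0.3],-0.0015],
    [[0,0,0.5],0],
    [[0,0,0.5],0],
    [[0,0,0.5],0],
    [[0,0,0.45],0],
    [[0,0,0.3],0],
    [[0,0,0.2],0],
    [[0,0,0],0],
    [[0,0,0],0],
  ],
)

```text
t: 56.9
eef_pos: [0.636, -0.0282, 0.0844]
tool_rot: [0.001, 0.663, 0.749, 0.0]
contact_force: [0.8, -0.4, -2.3]
finger_gap: 0.663
finger_force: 25.0
```

```bash
python3 -c "
from h import *
plan(.6353,-.0296,.0797,6.8)"
```

```text
t 56.9 pos [ 0.636  -0.0282  0.0844] yaw 6.9 tilt [ 0.0013 -0.    ] turn 0.0007 shift [-0.03 -0.02  0.09] gap 57.7 F [ 0.8 -0.4 -2.3] j7 0.47
```

Call:
carry_out(
  targets=[
    [[0,0,0.06],0],
    [[0,0,0.03],0],
    [[0,0,0],0],
    [[0,0,0],0],
  ],
)

```text
t: 57.3
eef_pos: [0.6355, -0.0278, 0.0795]
tool_rot: [0.0, 0.663, 0.749, 0.0]
contact_force: [1.0, -0.4, -2.5]
finger_gap: 0.662
finger_force: 25.0
```

Call:
carry_out(
  targets=[
    [[0,0,0.02],0],
    [[0,0,0],0],
    [[0,0,0],0],
  ],
)

```text
t: 57.6
eef_pos: [0.6356, -0.0278, 0.0795]
tool_rot: [-0.0, 0.663, 0.749, 0.0]
contact_force: [-3.6, 0.8, 5.8]
finger_gap: 0.66
finger_force: 25.0
```

Contact. I release and go for amber, gripping at about 79° as before.

Call:
carry_out(
  targets=[
    [[0,0,0],0],
    [[0,0,0],0],
    [[0,0,0],0],
    [[0,0,0],0],
    [[0,0,-0.2],0],
    [[0,0,-0.5],0],
    [[0,0,-0.8],0],
    [[0,0,-0.8],0],
    [[0,0,-0.6],0],
    [[0,0,-0.3],0],
    [[0,0,0],-0.042],
    [[0,0,0],-0.045],
  ],
  hand=84,
)

```text
t: 58.8
eef_pos: [0.6352, -0.0277, 0.2385]
tool_rot: [0.0, 0.552, 0.834, 0.0]
contact_force: [1.5, 0.5, -0.6]
finger_gap: 0.966
finger_force: 0.0
```

Call:
carry_out(
  targets=[
    [[0,0,0],-0.045],
    [[0,0,0],-0.045],
    [[0,0,0],-0.045],
    [[0,0,0],-0.045],
    [[0,0,0],-0.045],
    [[0,0,0],-0.045],
    [[0,0,0],-0.0445],
    [[0,0,0],0],
  ],
)

```text
t: 59.6
eef_pos: [0.635, -0.028, 0.2377]
tool_rot: [-0.001, 0.094, 0.996, 0.0]
contact_force: [-0.5, 0.1, 0.0]
finger_gap: 0.965
finger_force: 0.0
```

```bash
python3 -c "
from h import *
plan(.3961,-.2998,.22,79.1)"
```

```text
t 59.6 pos [ 0.635  -0.028   0.2377] yaw 79.2 tilt [-0.0013  0.0004] turn 0.0005 shift [ 3.66 -6.24  0.36] gap 84.0 F [-0.5  0.1  0. ] j7 1.5
```

Call:
carry_out(
  targets=[
    [[0.18,-0.31,0],0],
    [[0.33,-0.56,0],0],
    [[0.35,-0.6,0],0],
    [[0.35,-0.6,0],0],
    [[0.35,-0.6,0],0],
    [[0.35,-0.6,0],0],
    [[0.35,-0.6,0],0],
    [[0.35,-0.6,0],0],
    [[0.35,-0.6,0],0],
    [[0.35,-0.6,0.1],0],
    [[0.25,-0.42,0.1],0],
    [[0.1,-0.15,0.1],0],
  ],
)

```text
t: 60.8
eef_pos: [0.3938, -0.3025, 0.2231]
tool_rot: [-0.0, 0.098, 0.995, -0.0]
contact_force: [-0.6, -0.1, -0.2]
finger_gap: 0.966
finger_force: 0.0
```

Call:
carry_out(
  targets=[
    [[0,0,0],0],
    [[0,0,0],0],
    [[0,0,0],0],
  ],
)

```text
t: 61.1
eef_pos: [0.3984, -0.2989, 0.2233]
tool_rot: [0.0, 0.093, 0.996, 0.0]
contact_force: [-0.2, -1.2, -0.6]
finger_gap: 0.967
finger_force: 0.0
```

```bash
python3 -c "
from h import *
plan(.3961,-.2998,.084,79.1)"
```

```text
t 61.1 pos [ 0.3984 -0.2989  0.2233] yaw 79.3 tilt [0.0004 0.0004] turn 0.0014 shift [ 0.04 -0.03  2.79] gap 84.1 F [-0.2 -1.2 -0.6] j7 2.08
```

Call:
carry_out(
  targets=[
    [[0.03,-0.02,0.4],0.001],
    [[0,0,0.6],0],
    [[0,0,0.6],0],
    [[0,0,0.5],0],
    [[0,0,0.4],0],
    [[0,0,0.25],0],
    [[0,0,0.08],0],
    [[0,0,0],0],
    [[0,0,0],0],
  ],
)

```text
t: 62.0
eef_pos: [0.3963, -0.3011, 0.0825]
tool_rot: [0.001, 0.095, 0.995, -0.0]
contact_force: [-0.3, -0.2, -0.1]
finger_gap: 0.967
finger_force: 0.0
```

Call:
carry_out(
  targets=[
    [[0,0,0],0],
    [[0,0,0],0],
    [[0,0,0],0],
    [[0,0,0],0],
    [[0,0,0],0],
    [[0,0,0],0],
    [[0,0,0],0],
    [[0,0,0],0],
  ],
  hand=40,
  squeeze=25,
)

```text
t: 62.8
eef_pos: [0.3957, -0.3012, 0.082]
tool_rot: [0.0, 0.096, 0.995, -0.0]
contact_force: [-0.4, -1.2, 3.5]
finger_gap: 0.657
finger_force: 25.0
```

Call:
carry_out(
  targets=[
    [[0,0,-0.1],0],
    [[0,0,-0.3],0],
    [[0,0,-0.5],0],
    [[0,0,-0.7],0],
    [[0,0,-0.7],0],
    [[0,0,-0.7],0],
    [[0,0,-0.4],0],
    [[0,0,-0.2],0],
    [[0,0,0],0],
    [[0,0,0],0],
  ],
)

```text
t: 63.8
eef_pos: [0.3949, -0.3, 0.2604]
tool_rot: [-0.001, 0.095, 0.995, 0.001]
contact_force: [0.2, -0.4, -1.8]
finger_gap: 0.662
finger_force: 25.0
```

```bash
python3 -c "
from h import *
plan(.5603,.0220,.22,96.8)"
```

```text
t 63.8 pos [ 0.3949 -0.3     0.2604] yaw 79.0 tilt [-0.0023  0.0015] turn -0.0986 shift [-4.05  6.    0.81] gap 57.6 F [ 0.2 -0.4 -1.8] j7 2.05
```

Call:
carry_out(
  targets=[
    [[0,0,0],-0.033],
    [[0,0,0],-0.033],
    [[0,0,0],-0.0326],
    [[-0.25,0.37,0],0],
    [[-0.45,0.67,0],0],
    [[-0.5,0.74,0],0],
    [[-0.5,0.74,0],0],
    [[-0.5,0.74,0],0],
    [[-0.5,0.74,0],0],
    [[-0.5,0.74,0],0],
    [[-0.5,0.74,0.1],0],
    [[-0.45,0.67,0.2],0],
  ],
)

```text
t: 65.0
eef_pos: [0.5656, 0.0313, 0.2451]
tool_rot: [-0.001, -0.06, 0.998, 0.0]
contact_force: [1.2, -1.3, -3.0]
finger_gap: 0.661
finger_force: 25.0
```

Call:
carry_out(
  targets=[
    [[-0.3,0.44,0.3],0],
    [[-0.1,0.15,0.2],0],
    [[0,0,0],0],
    [[0,0,0],0],
  ],
)

```text
t: 65.4
eef_pos: [0.5809, 0.0587, 0.2208]
tool_rot: [-0.001, -0.058, 0.998, -0.001]
contact_force: [0.4, 0.0, -2.4]
finger_gap: 0.662
finger_force: 25.0
```

```bash
python3 -c "
from h import *
plan(.5603,.0220,.078,96.8)"
```

```text
t 65.4 pos [0.5809 0.0587 0.2208] yaw 96.7 tilt [-0.0025 -0.0016] turn -0.0007 shift [ 0.49 -0.68  2.86] gap 57.6 F [ 0.4  0.  -2.4] j7 1.6
```

Call:
carry_out(
  targets=[
    [[0.16,-0.22,0],0],
    [[0.17,-0.23,0],0],
    [[0.16,-0.22,0],0],
    [[0,0,0],0],
    [[0,0,0],0],
  ],
)

```text
t: 65.9
eef_pos: [0.5612, 0.0238, 0.2223]
tool_rot: [0.001, -0.058, 0.998, 0.0]
contact_force: [0.7, 0.6, -2.8]
finger_gap: 0.665
finger_force: 25.0
```

```bash
python3 -c "
from h import *
plan(.5603,.0220,.078,96.8)"
```

```text
t 65.9 pos [0.5612 0.0238 0.2223] yaw 96.7 tilt [0.001  0.0007] turn -0.0006 shift [ 0.03 -0.04  2.89] gap 57.8 F [ 0.7  0.6 -2.8] j7 1.65
```

Call:
carry_out(
  targets=[
    [[0.02,-0.04,0.3],0],
    [[0,0,0.5],0],
    [[0,0,0.5],0],
    [[0,0,0.5],0],
    [[0,0,0.5],0],
    [[0,0,0.35],0],
    [[0,0,0.2],0],
    [[0,0,0],0],
    [[0,0,0],0],
  ],
)

```text
t: 66.8
eef_pos: [0.5613, 0.0227, 0.0798]
tool_rot: [0.001, -0.059, 0.998, 0.0]
contact_force: [0.5, -0.3, -1.7]
finger_gap: 0.658
finger_force: 25.0
```

```bash
python3 -c "
from h import *
plan(.5603,.0220,.0758,96.8)"
```

```text
t 66.8 pos [0.5613 0.0227 0.0798] yaw 96.8 tilt [0.0012 0.0003] turn 0.0 shift [ 0.02 -0.01  0.08] gap 57.2 F [ 0.5 -0.3 -1.7] j7 1.71
```

Call:
carry_out(
  targets=[
    [[0,0,0.05],0],
    [[0,0,0.03],0],
    [[0,0,0],0],
    [[0,0,0],0],
  ],
)

```text
t: 67.2
eef_pos: [0.5607, 0.0225, 0.0755]
tool_rot: [0.0, -0.059, 0.998, 0.0]
contact_force: [0.4, -0.0, -1.9]
finger_gap: 0.663
finger_force: 25.0
```

Call:
carry_out(
  targets=[
    [[0,0,0.02],0],
    [[0,0,0],0],
    [[0,0,0],0],
  ],
)

```text
t: 67.5
eef_pos: [0.5609, 0.0224, 0.075]
tool_rot: [0.0, -0.059, 0.998, 0.0]
contact_force: [-1.6, -0.3, 5.4]
finger_gap: 0.661
finger_force: 25.0
```

Contact. I release, lift, and move sideways to clear the view.

Call:
carry_out(
  targets=[
    [[0,0,0],0],
    [[0,0,0],0],
    [[0,0,0],0],
    [[0,0,0],0],
    [[0,0,-0.2],0],
    [[0,0,-0.5],0],
    [[0,0,-0.8],0],
    [[0,0,-0.8],0],
    [[0,0,-0.6],0],
    [[0,0,-0.4],0],
    [[0,0,-0.2],0],
    [[0,0,0],0],
  ],
  hand=84,
)

```text
t: 68.7
eef_pos: [0.5612, 0.0224, 0.2508]
tool_rot: [0.002, -0.059, 0.998, 0.0]
contact_force: [0.3, -0.9, 0.0]
finger_gap: 0.963
finger_force: 0.0
```

Call:
carry_out(
  targets=[
    [[0,-0.4,0],0],
    [[0,-0.8,0],0],
    [[0,-0.8,0],0],
    [[0,-0.8,0],0],
    [[0,-0.8,0],0],
    [[0,-0.8,0],0],
    [[0,-0.5,0],0],
    [[0,-0.2,0],0],
    [[0,0,0],0],
    [[0,0,0],0],
  ],
)

```text
t: 69.7
eef_pos: [0.5907, -0.2287, 0.2483]
tool_rot: [-0.001, -0.06, 0.998, 0.001]
contact_force: [-0.1, 1.0, 1.2]
finger_gap: 0.969
finger_force: 0.0
```

```bash
python3 - <<'E'
from h import *
p,d=snap('top','top3')
W=cloud('top',d)
for n,h in (('amber',.100),('white',.108),('green',.104)):
    x,y=J[n]; w=W[(abs(W[...,2]-h)<.006)&(np.hypot(W[...,0]-x,W[...,1]-y)<.04)]
    c,r=cv2.minEnclosingCircle(w[:,:2].astype(np.float32)*1000);print(n,len(w),w.mean(0).round(4),c,r,'err mm',(w.mean(0)[:2]-[x,y])*1000)
m=(abs(W[...,2]-.062)<.006)&(np.hypot(W[...,0]-.527,W[...,1]-.319)<.07)
w=W[m];print('block',len(w),w[:,2].mean(),cv2.minAreaRect(w[:,:2].astype(np.float32)*1000))
print(status.get_obs()['contact_force'],status.get_obs()['t'])
cv2.imwrite('pics/crop4.png',cv2.resize(p[90:320,150:490],None,fx=2.3,fy=2.3,interpolation=cv2.INTER_CUBIC))
E
```

```text
amber 385 [0.5604 0.0243 0.0994] (561.2694091796875, 24.175310134887695) 28.6352596282959 err mm [0.58309232 1.70764833]
white 378 [ 0.6349 -0.0261  0.1075] (635.6331176757812, -25.75692367553711) 28.498920440673828 err mm [-0.24046766  3.74141767]
green 378 [0.6205 0.0891 0.1035] (621.0953369140625, 89.44847106933594) 28.814159393310547 err mm [-0.54299765  0.79262847]
block 513 0.06285390937268212 ((525.5150146484375, 320.4859924316406), (69.911376953125, 48.93381881713867), 3.8383285999298096)
[0.3241863  0.87936513 0.93960858] 69.75
```

View pics/crop4.png

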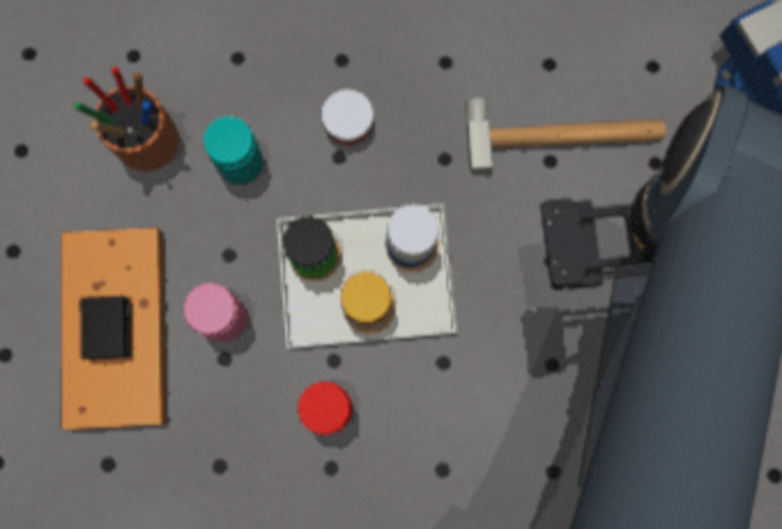

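The crop shows the jars back on their pads: green (310,243), white (412,235), amber (366,298), each within 4 mm of its start. The block sits centred on the brick at (105,328), the bystanders are where they were, and the arm is clear. I'm handing it in.

```bash
python3 -c "
from rig import workorder
print(workorder.sign_off())"
```

```text
the job is handed in; nothing more can be done
None
```

The job is handed in (the judge's verdict was not shown): all three jars are back upright on their own pads within 4 mm of where they started, and the charcoal block lies flat in the middle of the firebrick, along it.

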